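# Check a filter over the light panel

### The arm

A 6-joint arm with a two-finger parallel gripper is mounted at the origin on the work surface. World frame = base frame: x ahead of the robot, y to its left, z up, the work surface at z = 0. Lengths are in m, angles in rad, forces in N, time in s.
With the tool pointing down it reaches from about 0.25 to 0.775 m from the base axis. Payload 8.9 kg.
Tool frame: the origin (TCP) lies between the finger pads; the fingertips stand 11 mm ahead of it and the grasp point (between the pads) lies 8 mm behind it; z points along the fingers, y is the line along which they close (so a half turn about z gives the same grasp; the last joint's range is limited). The gripper opens to 85 mm and grips with 20 to 120 N. Pads are 22 mm wide; open, the fingers measure 114 mm over their backs; the gripper's body (76 mm by 85 mm) begins 54 mm behind the grasp point. The pads swing forward as they close: fully open they stand 13 mm farther back than shut.
Start: joints at [1.207, 0.291, -0.153, 1.127, 0, 1.431], TCP at [0.117, 0.512, 0.242] pointing down, gripper open.
Joint ranges: [-2.52, 2.52], [-0.91, 1.74], [-1.3, 1.37], [-1.96, 2.02], [-1.52, 1.47], [-3.14, 3.14]. Speed limits (rad/s): [2.22, 2.22, 2.79, 3.14, 3.14, 3.14].

### API

Orientations are given as [roll, pitch, yaw] about the fixed x, y, z axes, in that order (R = Rz(yaw) Ry(pitch) Rx(roll)).
In Python, from bench import reach, move_straight, movej, open_gripper, grasp, pause, inverse_kinematics, observe, camera, IKError, sign_off gives the robot as it stands. Calls block until the motion is done:
- reach(position, orientation): joint-space move of the TCP to a pose.
- move_straight(position, attitude=None, feed=0.15): straight line of the TCP; attitude=None keeps the orientation; feed is the mean speed in m/s.
- movej(angles): joint-space move.
- open_gripper() and grasp(force=None): open the fingers fully, or close them until they stop; force is the grip in N (None keeps the last).
- pause(seconds).
- inverse_kinematics(position, orientation): joint angles nearest the present ones, or None.
- observe(): the state.
- camera(name): name is "side" or "top" or "wrist"; returns a dict with "frame" (400x640x3 uint8, blue, green, red), "camera_matrix" (3x3 intrinsics, pixels), "eye" and "rotation" of the camera in the world. Camera axes: x right, y up, looking along -z (the intrinsics and any distortion apply to the point x, -y, -z); pixel columns grow to the right and rows downward; lengths in m; the calibration is good to about 2 mm. A picture is of the moment at which its call begins. There is no depth.
A pose or a line that the arm cannot do raises IKError and nothing moves.
- sign_off(): hands the job in; it is judged then, once.
The state is a dict: "time": time; "joint_pos": joint angles; "qvel": joint speeds; "tau": joint torques, N m; "eef_pos": TCP position; "orientation": TCP orientation; "ft_force": force on the tool from outside, world axes, zero at the start; "torque": the same for the moment, N m; "width": opening from 0.0 (shut) to 1.0 (fully open); "grasp_force": force on a finger pad.
Only numpy, scipy, OpenCV 4.12 (cv2) and the standard library are available. Lean on these libraries where they do the work, as an engineer would, in place of code of your own. Each camera call takes 0.05 s, during which the arm holds its last target. There are 200 camera calls.

### The job

Slide the light panel's dimmer grip level with the small bright metal index block beside its track and let go. Then lift the black bay's flap until it stands open, and draw out the filter with the round glass window by its upright tab, leaving the solid blank and the bystanders alone. Finish still holding the filter level, its glass about 10 cm above the middle of the panel's bright face, the gripper touching nothing else.

Things in the scene. Friction and masses are not known exactly. Their poses are not given: they have to be found in the camera images.
- panel: Light panel, fixed flat dark grey housing 200 (x) x 190 (y) x 25 mm high with a bright white rectangular face 126 x 156 mm (centre 25 mm towards its +x) and a dimmer strip along its -x edge. Origin: centre of its underside; z up. Anywhere to the left or right, turned up to 0.3 rad.
- panel_middle (a point): Middle of the panel's bright face, on its top (25 mm above the bench); axes as the panel's.
- dimmer (a joint): Dimmer position in m, 0 to 0.13, growing towards the panel's +y. Stays where left, friction about 1.5 N.
- dimmer_top (a point): Centre of the top of the dimmer grip: an upright black block 24 (panel x) x 14 (panel y) x 40 mm high with a thin white line round its middle, standing on the panel's top and sliding along the panel's y on the line 70 mm to the -x side of the panel's origin. Its top is 65.5 mm above the bench. Axes as the panel's.
- mark: Index block, fixed: small bright metal bar 10 (x) x 6 (y) x 4 mm high on the panel's top on the -x side of the dimmer track (20 mm from the track's line). The dimmer grip is set when it lies at the same y in the panel's frame. Origin: centre of its underside; axes as the panel's.
- bay: Filter bay, fixed black open-topped box 130 (x) x 190 (y) x 70 mm high, walls 5 mm, inner floor 20 mm above the bench, with two nests (ribs 5 mm high) 40 mm to either side of its middle along y, one holding the filter, the other the blank. Closed by the flap. Origin: centre of its underside; z up. Turned up to 0.3 rad.
- flap (a joint): Opening angle of the flap in rad: 0 shut, 1.57 upright, stop at 1.9. The hinge is stiff: the flap (130 x 190 x 5 mm, 140 g) stays at any angle (hinge friction about 0.15 N m).
- flap_handle (a point): Middle of the flap's bail handle: a round steel bar 10 mm thick and about 72 mm long parallel to the hinge, on two end posts, its axis 40 mm above the flap's outer face, 105 mm from the hinge line (25 mm in from the flap's free edge). It turns with the flap; seen with the flap shut its axes are the bay's and it lies 115.5 mm above the bench.
- flap_hinge (a point): Hinge line of the flap: along the bay's y, on the rim of its +x side (65 mm from the bay's middle), 70.5 mm above the bench, on the flap's underside. The free edge on the -x side swings up and over towards +x.
- filter: Filter, hidden under the flap: loose square aluminium frame 60 x 60 x 6 mm flat in its nest, about 70 g, with a round amber glass window 40 mm across and an upright grip tab 18 (x) x 10 (y) mm, centred 21 mm to the -x of the origin, its top 38 mm above the origin (58 mm above the bench in the nest). Origin: centre of its underside; x along the bay's x, z up.
- filter_window (a point): Centre of the filter's glass: 7 mm to the +x of the filter's origin and 3 mm up; axes as the filter's.
- blank: Blank: loose solid aluminium plate of the same size with the same tab but no window, in the other nest; to be left. Origin: centre of its underside.
- bottle: Bystander: amber glass bottle 64 mm across, 130 mm high. Origin: centre of its underside.
- jar: Bystander: small glass jar with steel lid, 48 mm across, 60 mm high. Origin: centre of its underside.
- driver: Bystander: screwdriver lying on the bench. Origin: under its middle.
There are look-alikes about, which are no part of the job. Several things have the shape of the bay; the one meant has the colours described above.

How it is judged:
On the way, in this order (a step that is already met when the one before it is completed fails the run):
1. the dimmer grip is level with the index block (within 6 mm), at rest and let go (y of dimmer_top in the frame of mark between -0.006 and 0.006 m and velocity of joint dimmer between -0.01 and 0.01 m/s and contact force between the fingers and dimmer_c0 below 0.1 N), for 0.2 s.
2. the flap stands open (over 1.2 rad) (y of dimmer_top in the frame of mark between -0.006 and 0.006 m and value of joint flap above 1.2 rad), for 0.2 s.
3. the filter is drawn up clear of the bay in the gripper (z of filter in the frame of bay above 0.075 m and contact force between the fingers and filter above 1 N), for 0.2 s.
At the end, for the whole second after the job is handed in: Gripper holds the filter still, level within 0.25 rad, glass within 30 mm (each side) of the bright face's middle and 60-150 mm above it, on nothing else; robot off panel and bay; dimmer within 6 mm of index, flap open over 1.2 rad, blank within 15 mm of its place (all of step 2 and x of filter_window in the frame of panel_middle between -0.03 and 0.03 m and y of filter_window in the frame of panel_middle between -0.03 and 0.03 m and z of filter_window in the frame of panel_middle between 0.06 and 0.15 m and angle between filter's own z axis and vertical below 0.25 rad and linear speed of filter below 0.02 m/s and contact force between the fingers and filter above 1 N and contact force between each of filter, the arm, the fingers and panel below 0.1 N and contact force between each of filter, the arm, the fingers and bay below 0.1 N and distance of blank from where it was at the start of the episode below 0.015 m); the arm keeps its last pose, push and grip.
It fails at once if the blank is taken out or shoved (over 15 mm) (distance of blank from where it was at the start of the episode above 0.015 m).
It fails at once if the bottle, jar or screwdriver is displaced by over 25 mm or tipped (distance of any of bottle, jar, driver from where it was at the start of the episode above 0.025 m or angle between any of bottle, jar's own z axis and vertical above 0.4 rad).
It also fails if it takes over 72 s, if anything falls off the work surface, if the arm or the gripper's body presses on something with over 40 N, if the wrist force passes 120 N, or if a joint passes its speed limit or range.

## Working session

There is one attempt and no reset: what is moved stays moved. The work goes in short steps, each a Python script; the robot and the scene stay as the last script left them, time stands still between calls to the robot, and variables do not carry over. Pictures are saved under pics/ and viewed, at most 10 in all, crops included, and the job is handed in when it is done.

```bash
mkdir -p pics; ls
cat > h.py <<'E'
import numpy as np, cv2, json
from bench import *
def snap(name,fn):
    c=camera(name); cv2.imwrite(f'pics/{fn}.png',c['frame'])
    np.savez(f'pics/{fn}.npz',**{k:np.array(v) for k,v in c.items()})
    return c
def load(fn): return np.load(f'pics/{fn}.npz',allow_pickle=True)
def ray(c,u,v):
    K=np.array(c['camera_matrix']); d=np.linalg.inv(K)@[u,v,1]
    d=np.array(c['rotation'])@[d[0],-d[1],-d[2]]; return np.array(c['eye']),d/np.linalg.norm(d)
def onz(c,u,v,z):
    e,d=ray(c,u,v); return e+d*(z-e[2])/d[2]
def tri(*obs):
    A=np.zeros((3,3));b=np.zeros(3);R=[ray(*o) for o in obs]
    for e,d in R:
        M=np.eye(3)-np.outer(d,d);A+=M;b+=M@e
    p=np.linalg.solve(A,b); return p,[float(np.linalg.norm((np.eye(3)-np.outer(d,d))@(p-e))) for e,d in R]
def proj(c,p):
    q=np.array(c['rotation']).T@(np.array(p)-np.array(c['eye']));q=np.array([q[0],-q[1],-q[2]]);q=np.array(c['camera_matrix'])@q;return q[:2]/q[2]
E
python3 - <<'E'
from h import *
for n in('top','side'):
    c=snap(n,n+'0'); print([k for k in c],c['camera_matrix'],c['eye'],c['rotation'])
a=cv2.imread('pics/top0.png');cv2.imwrite('pics/top0b.png',cv2.resize(a,(800,500)))
a=cv2.imread('pics/side0.png');cv2.imwrite('pics/side0b.png',cv2.resize(a,(800,500)))
print(observe())
E
```

```text
pics
['frame', 'camera_matrix', 'eye', 'rotation'] [[391.75861167   0.         313.41994898]
 [  0.         391.75861167 201.18534353]
 [  0.           0.           1.        ]] [0.25872016 0.01532054 1.32068836] [ 2.01224792e-01  4.98992415e-04 -1.51507688e+00]
['frame', 'camera_matrix', 'eye', 'rotation'] [[396.06010161   0.         314.85524919]
 [  0.         396.06010161 192.40840776]
 [  0.           0.           1.        ]] [ 0.32499649 -0.67239794  0.94247127] [ 0.6827453   0.01562579 -0.26797436]
{'time': 0.1, 'joint_pos': array([ 1.20668765e+00,  2.91218728e-01, -1.54006012e-01,  1.12672634e+00,
       -3.64103196e-05,  1.43148329e+00]), 'qvel': array([ 0.00038187, -0.00112443,  0.00174312,  0.00146606,  0.00078338,
        0.00022958]), 'tau': array([ 2.27472170e-03, -5.37975240e+01,  3.31920290e+01,  9.24809166e-03,
       -1.46961270e-04, -1.60103559e-05]), 'eef_pos': array([0.1169076 , 0.51143908, 0.24180918]), 'orientation': array([-3.14044403e+00, -1.24294478e-04,  2.91679696e+00]), 'ft_force': array([-0.21122008,  0.46298129, -0.45956221]), 'torque': array([ 0.00287728,  0.02599996, -0.02401899]), 'grasp_force': 0.0, 'width': 1.0030386627617858}
```

View pics/top0b.png

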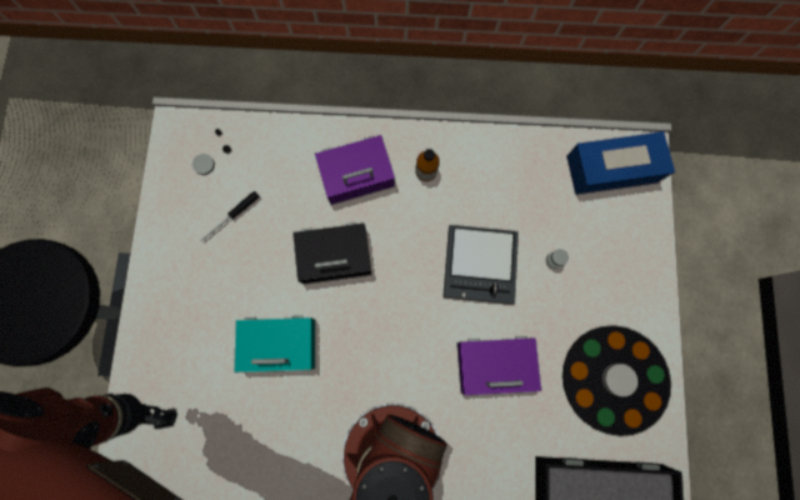

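View pics/side0b.png

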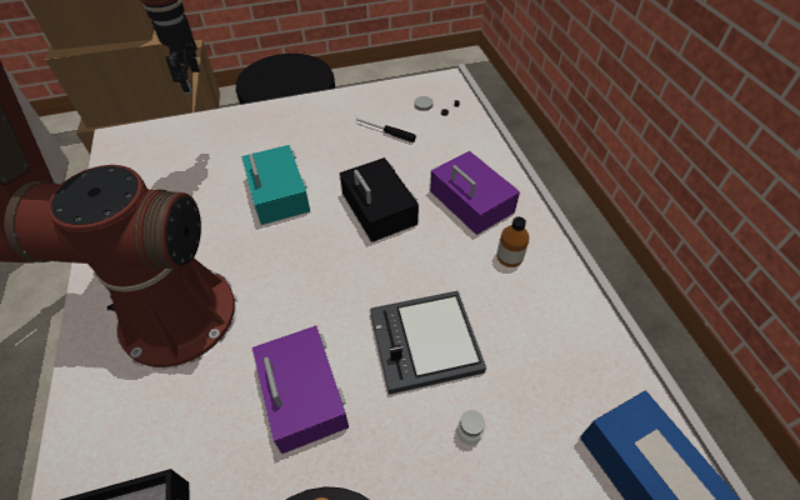

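Top view (800x500 picture): candidates for the bay are black (332,253), teal (275,345), purple (355,168) and (500,365), and the open grey tray (610,480). The black one fits. The panel is at (482,263), its dimmer grip at (493,289) and the bright index at (463,295). Bottle, jar and driver are at (428,163), (558,259) and (232,215). I'll check this in one close crop.

Run:
```python
from h import *
from scipy.spatial.transform import Rotation as Ro
c=load('top0');r=c['rotation']
for n,R in(('rotvec',cv2.Rodrigues(r)[0]),('rpy',Ro.from_euler('xyz',r).as_matrix())):
    d=dict(camera_matrix=c['camera_matrix'],eye=c['eye'],rotation=R); s=load('side0')
    R2=cv2.Rodrigues(s['rotation'])[0] if n=='rotvec' else Ro.from_euler('xyz',s['rotation']).as_matrix()
    d2=dict(camera_matrix=s['camera_matrix'],eye=s['eye'],rotation=R2)
    print(n,proj(d,[0,0,0])*1.25,proj(d2,[0,0,0])*1.25, tri((d,558/1.25,257/1.25),(d2,472/1.25,418/1.25)))
def crop(n,x,y):
    a=cv2.imread(f'pics/{n}0.png')[y:y+75,x:x+100]; return cv2.resize(a,(400,300),interpolation=cv2.INTER_CUBIC)
cv2.imwrite('pics/crop1.png',np.vstack([np.hstack([crop('top',340,174),crop('top',220,170)]),np.hstack([crop('side',292,232),crop('side',258,120)])]))
```

```text
rotvec [455.82771489 418.08887983] [227.37808122 313.7606339 ] (array([ 0.47358877, -0.29737052, -0.24602979]), [0.011170152251091647, 0.011170152251091683])
rpy [392.38496681 455.64408064] [177.44933973 314.46609955] (array([ 0.52683616, -0.40626179,  0.05831884]), [0.0015200224680834173, 0.0015200224680834175])
```

View pics/crop1.png

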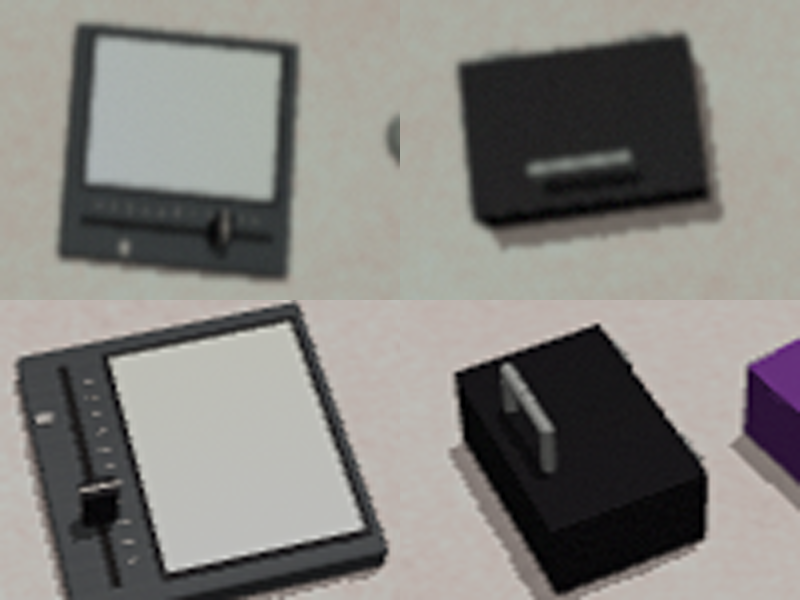

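Top left: panel face corners (94,36),(282,54),(275,200),(84,185), index (124,246), grip about (218,230). Top right: black bay, bar from (530,170) to (630,157). The lower tiles show the same from the side: index (44,418), bar from (507,367) to (548,432). The chosen bay is plain black, as described.

```bash
sed -i "s/d=np.array(c\['rotation'\])@/d=RM(c)@/; s/q=np.array(c\['rotation'\]).T@/q=RM(c).T@/" h.py
cat >> h.py <<'E'
from scipy.spatial.transform import Rotation as Ro
def RM(c): return Ro.from_euler('xyz',np.array(c['rotation'])).as_matrix()
E
python3 - <<'E'
from h import *
T,S=load('top0'),load('side0')
def t(o,p): return (T,o[0]+(p[0]+.5)/4-.5,o[1]+(p[1]+.5)/4-.5)
def s(o,p): return (S,o[0]+(p[0]+.5)/4-.5,o[1]+(p[1]+.5)/4-.5)
P=(340,174);Q=(292,232);B=(220,170);C=(258,120)
def pr(n,a,b,o1,o2):
    p,e=tri(t(o1,a),s(o2,b)); print(n,p.round(4),round(e[0],4)); return p
f=[pr('face',a,b,P,Q) for a,b in zip([(94,36),(282,54),(275,200),(84,185)],[(293,20),(365,230),(172,274),(108,55)])]
# top image: left = +y ; match by world
pr('idx',(124,246),(44,118),P,Q);pr('grip',(218,229),(98,184),P,Q)
F=[pr('flap',a,b,B,C) for a,b in zip([(60,64),(285,38),(308,190),(77,215)],[(200,25),(305,175),(156,230),(57,75)])]
H=[pr('bar',a,b,B,C) for a,b in zip([(130,170),(230,157)],[(107,67),(148,132)])]
for X in(f,F):
    print(np.mean(X,0),[np.linalg.norm(X[i]-X[i-1]).round(4) for i in range(4)],'yaw',[np.arctan2(*(X[i]-X[j])[1::-1]).round(3) for i,j in((0,3),(1,2),)],[(np.arctan2(*(X[i]-X[j])[1::-1])-np.pi/2).round(3) for i,j in((0,1),(3,2))])
for p,n in(((558,257,472,418),'jar'),):pass
E
```

```text
face [ 0.5985 -0.1353  0.0219] 0.0012
face [ 0.5892 -0.2947  0.0256] 0.0002
face [ 0.4646 -0.2898  0.0254] 0.0007
face [ 0.4685 -0.1302  0.0267] 0.0011
idx [ 0.4173 -0.1649  0.0271] 0.0009
grip [ 0.433 -0.236  0.059] 0.0007
flap [0.5506 0.2909 0.0729] 0.0002
flap [0.5841 0.1085 0.0698] 0.0007
flap [0.4599 0.0812 0.0752] 0.0028
flap [0.4265 0.2652 0.0733] 0.0003
bar [0.4594 0.219  0.1141] 0.0005
bar [0.4735 0.1416 0.115 ] 0.0
[ 0.53018436 -0.21251261  0.02490714] [np.float64(0.1302), np.float64(0.1597), np.float64(0.1247), np.float64(0.1596)] yaw [np.float64(-0.039), np.float64(-0.04)] [np.float64(-0.058), np.float64(-0.025)]
[0.50528615 0.18642338 0.07279703] [np.float64(0.1268), np.float64(0.1855), np.float64(0.1273), np.float64(0.1871)] yaw [np.float64(0.204), np.float64(0.217)] [np.float64(0.182), np.float64(0.18)]
```

Sizes, heights and the bar's offset agree with the text. Panel yaw is about -0.04 with its origin at (0.505,-0.2115). Bay yaw is about 0.19 with its origin at (0.505,0.187). Next I'll hover over the dimmer and refine with the wrist camera.

Run:
```python
from h import *
q=None
for y in(-.04,np.pi-.04):
    print(y,inverse_kinematics([.42,-.2,.24],[np.pi,0,y]))
reach([.42,-.20,.24],[np.pi,0,np.pi-.04])
o=observe();print(o['time'],o['eef_pos'],o['orientation'],o['joint_pos'])
c=snap('wrist','w1');print(c['eye'],c['rotation'])
for p in([.4173,-.1649,.029],[.433,-.236,.0655]):print(proj(c,p))
cv2.imwrite('pics/w1b.png',cv2.resize(c['frame'],(800,500)))
```

```text
-0.04 [-0.60177862  0.17875563 -0.30727591  1.08476479  0.          2.57981404]
3.101592653589793 [-0.60177862  0.17875563 -0.30727591  1.08476479  0.         -0.56177862]
2.825 [ 0.42025103 -0.19949791  0.24003243] [3.14149949e+00 1.42596465e-04 3.10239613e+00] [-6.00673820e-01  1.78683660e-01 -3.07277652e-01  1.08476392e+00
  1.54787772e-04 -5.61477300e-01]
[ 0.34667901 -0.19606867  0.37328254] [-2.96421813e-01  3.15134970e-04  1.53240846e+00]
[350.22421439 165.46419567]
[278.84066971 192.26964435]
```

View pics/w1b.png

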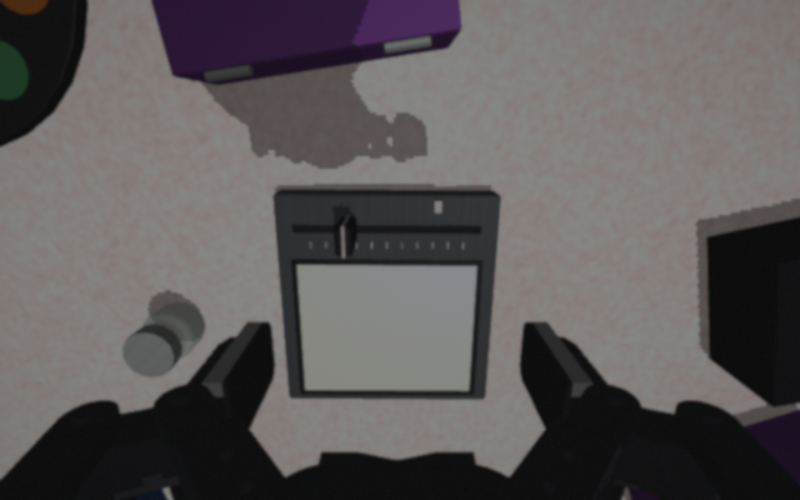

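The wrist view puts the index at (438,207), which is (350.4,165.6) in camera pixels against (350.2,165.5) predicted. The grip is at about (345,235), as expected. Now I'll slide it.

Run:
```python
from h import *
A=[np.pi,0,np.pi-.04]
reach([.434,-.2361,.12],A)
move_straight([.434,-.2361,.047],A,feed=.08)
grasp(20);o=observe();print(o['width'],o['grasp_force'],o['ft_force'])
move_straight([.4371,-.1657,.047],A,feed=.05)
pause(.2);o=observe();print(o['eef_pos'],o['width'],o['ft_force'])
open_gripper();pause(.2)
move_straight([.4371,-.1657,.14],A,feed=.12)
reach([.42,-.16,.24],A)
o=observe();print(o['time'],o['width'])
snap('wrist','w2');snap('top','top2');snap('side','side2')
def crop(n,x,y):
    a=cv2.imread(f'pics/{n}.png')[y:y+75,x:x+100]; return cv2.resize(a,(400,300),interpolation=cv2.INTER_CUBIC)
print(proj(load('w2'),[.4173,-.1649,.029]),proj(load('w2'),[.4371,-.1657,.0655]))
u,v=proj(load('w2'),[.43,-.165,.029]).astype(int)
cv2.imwrite('pics/crop2.png',np.vstack([crop('w2',u-50,v-37),crop('side2',292,232)]));print(u,v)
```

```text
0.15833822043228815 24.368323981761932 [-0.51551576 -1.03597669  2.64875905]
[ 0.43732048 -0.16535194  0.04717973] 0.162194942435921 [-0.18499995 -0.63278122  5.98738972]
9.2167 0.9989094490490033
[312.234211   166.94377267] [311.71569878 195.27979813]
312 178
```

View pics/crop2.png

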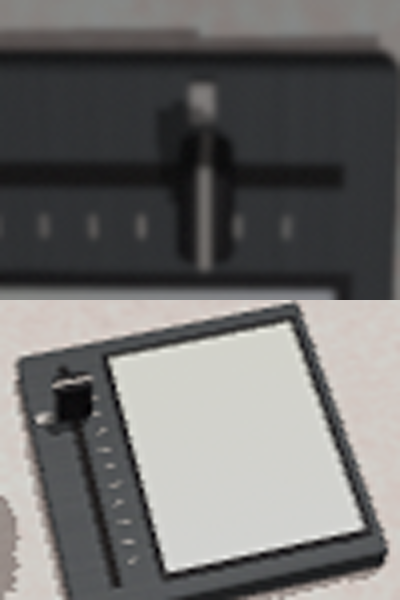

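The dimmer is level: the index is at (203,100) and the grip line at (204,215) in the wrist crop. Next I'll check whether the flap arc is reachable.

```bash
cat >> h.py <<'E'
PSI=.19; HINGE=np.array([.569,.1985,.0705])
def barpos(th):
    return HINGE+Ro.from_euler('z',PSI).apply(Ro.from_euler('y',th).apply([-.105,0,.045]))
def att(phi,s): # closing axis along bay x, tilted with the flap
    return Ro.from_euler('z',PSI)*Ro.from_euler('y',phi)*Ro.from_euler('z',s*np.pi/2)*Ro.from_euler('x',np.pi)
def barpose(th,phi,s,back=0):
    r=att(phi,s); return barpos(th)+r.apply([0,0,.008-back]), r.as_euler('xyz')
E
python3 - <<'E'
from h import *
for s in(1,-1):
    for th,ph in((0,0),(.3,.3),(.6,.6),(.9,.7),(.9,.9),(1.1,1.1),(1.3,1.0),(1.3,1.3),(1.4,1.2)):
        q=inverse_kinematics(*barpose(th,ph,s)); q2=inverse_kinematics(*barpose(th,ph,s,.08))
        print(s,th,ph,None if q is None else q.round(2),q2 is not None)
E
```

```text
1 0 0 [ 0.22  0.36 -0.43  0.77  0.    1.6 ] True
1 0.3 0.3 [ 0.21  0.59 -0.01  1.27  0.01  1.59] True
1 0.6 0.6 [0.21 0.9  0.49 1.76 0.01 1.59] False
1 0.9 0.7 None False
1 0.9 0.9 None False
1 1.1 1.1 None False
1 1.3 1.0 None False
1 1.3 1.3 None False
1 1.4 1.2 None False
-1 0 0 [ 0.22  0.36 -0.43  0.77  0.   -1.54] True
-1 0.3 0.3 [ 0.21  0.59 -0.01  1.27  0.01 -1.55] True
-1 0.6 0.6 [ 0.21  0.9   0.49  1.76  0.01 -1.55] False
-1 0.9 0.7 None False
-1 0.9 0.9 None False
-1 1.1 1.1 None False
-1 1.3 1.0 None False
-1 1.3 1.3 None False
-1 1.4 1.2 None False
```

Run:
```python
from h import *
TH=.72;k=.62
q=inverse_kinematics(*barpose(TH,k*TH,-1)); p,a=barpose(TH,k*TH,-1)
print(q,inverse_kinematics(p+[-.02,0,.09],a))
p0,a0=barpose(0,0,-1);print(p0)
reach(p0+[0,0,.08],a0)
move_straight(p0,a0,feed=.1)
grasp(40);o=observe();print(o['width'],o['grasp_force'],o['ft_force'])
for th in np.linspace(0,TH,7)[1:]:
    move_straight(*[x for x in barpose(th,k*th,-1)],feed=.06)
    o=observe();print(th.round(2),o['width'].round(3),o['ft_force'].round(1),o['time'])
snap('side','side3')
```

```text
[ 0.21143669  0.77455763  0.34567102  1.58822025  0.00925409 -1.55145973] [ 0.21778602  0.69212629  0.4250897   1.75000942  0.01199455 -1.54573194]
[0.46588956 0.17866982 0.1075    ]
0.09782936479871741 38.97488057613373 [-2.37561946 -0.48182853  4.30057413]Traceback (most recent call last):
  File "<stdin>", line 11, in <module>
AttributeError: 'float' object has no attribute 'round'
```

Run:
```python
from h import *
TH=.72;k=.62
for th in np.linspace(0,TH,7)[2:]:
    move_straight(*barpose(th,k*th,-1),feed=.06)
    o=observe();print(round(th,2),round(o['width'],3),o['ft_force'].round(1),o['time'])
c=snap('side','side3')
a=c['frame'][80:230,220:420];cv2.imwrite('pics/s3.png',cv2.resize(a,(800,600),interpolation=cv2.INTER_CUBIC))
```

```text
0.24 0.098 [-4.9 -0.3  3.1] 13.0583
0.36 0.095 [-5.1 -1.5  3.4] 13.4333
0.48 0.1 [-7.2 -1.2  6.3] 13.8083
0.6 0.104 [-7.2 -1.5  9.5] 14.1833
0.72 0.097 [-6.9 -1.9 10.6] 14.5583
```

View pics/s3.png

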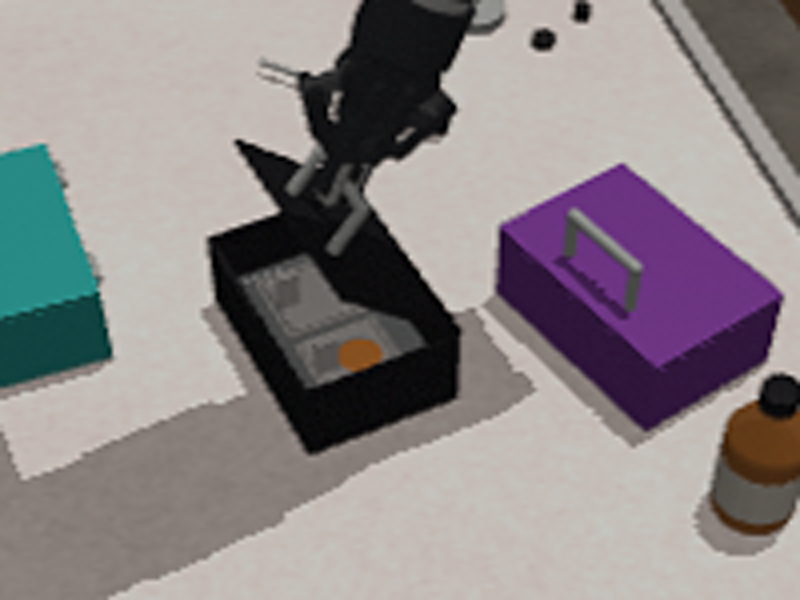

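The flap is about 0.7 rad open with the bar gripped at (340,220). The amber filter is in the -y nest at (360,355) and the blank is at (290,290). I'll release, back off, and push the flap from its inner side with closed fingers.

Run:
```python
from h import *
TH=.72;k=.62
p,a=barpose(TH,k*TH,-1)
open_gripper()
t=Ro.from_euler('xyz',a).apply([0,0,1])
move_straight(p-.05*t,a,feed=.12)
move_straight(p-.05*t+[0,0,.05],a,feed=.15)
# tip pose for pushing, closing along bay y, tool down; bay-frame offsets from hinge
A=[np.pi,0,PSI+np.pi]
def tip(x,z): return HINGE+Ro.from_euler('z',PSI).apply([x,0,z])+[0,0,.011]
def edge(th): return -.13*np.cos(th),.13*np.sin(th)
ex,ez=edge(TH)
grasp(20)
reach(tip(ex-.045,ez+.06),A)
move_straight(tip(ex-.045,ez-.025),A,feed=.12)
for th in np.linspace(TH,1.55,7):
    ex,ez=edge(th); move_straight(tip(ex-.012,ez-.025),A,feed=.07)
    o=observe();print(round(th,2),o['ft_force'].round(1),o['time'])
move_straight(tip(ex-.06,ez-.02),A,feed=.12)
open_gripper()
c=snap('side','side4')
a=c['frame'][80:230,220:420];cv2.imwrite('pics/s4.png',cv2.resize(a,(800,600),interpolation=cv2.INTER_CUBIC))
c=snap('wrist','w4');cv2.imwrite('pics/w4b.png',cv2.resize(c['frame'],(800,500)))
print(observe()['eef_pos'])
```

```text
0.72 [-1.5  0.5  0.9] 20.0417
0.86 [-0.4 -0.5 -0.1] 20.45
1.0 [-0.1 -0.6  0.3] 20.8583
1.14 [0.2 0.4 0.2] 21.2667
1.27 [ 0.4 -0.3 -0.8] 21.675
1.41 [0.2 0.9 0.3] 22.0833
1.55 [-0.4 -0.7  0.1] 22.4917
[0.50742671 0.18666542 0.19151127]
```

View pics/s4.png

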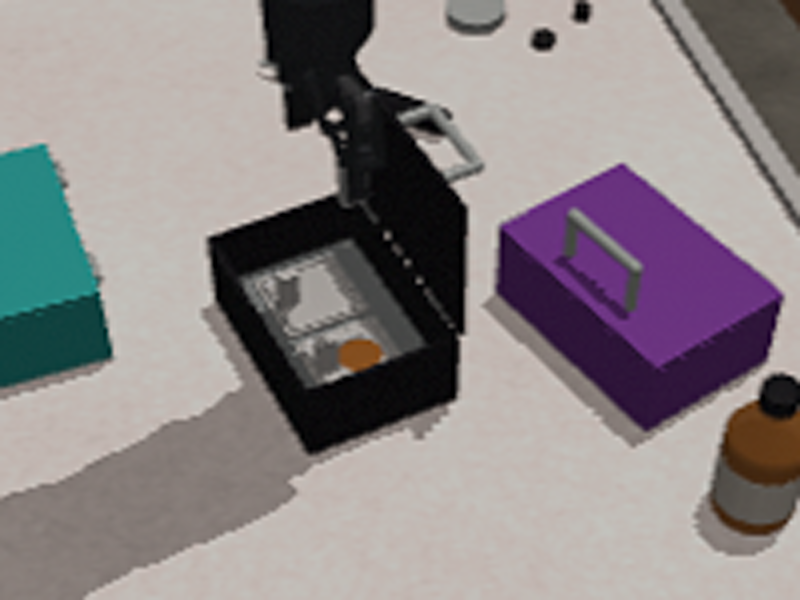

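The flap is upright, with its top corner at (465,205). The filter's glass is at (360,355) and its tab at about (325,352). The bay wall is only 50 mm from the tab and the open fingers reach 57 mm, so I need the exact finger and tab geometry.

View pics/w4b.png

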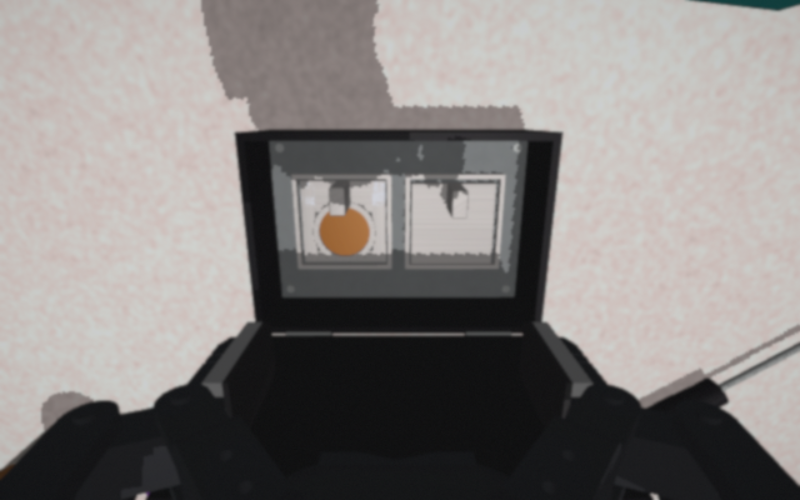

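Run:
```python
from h import *
S=load('side4')
for th in(1.1,1.2,1.3,1.4,1.5,1.6,1.7):
    p=HINGE+Ro.from_euler('z',PSI).apply([-.13*np.cos(th),-.095,.13*np.sin(th)]); print(th,((proj(S,p)-[220,80])*4).round(0))
W=load('w1');R=Ro.from_euler('xyz',[np.pi,0,np.pi-.04]);tcp=np.array([.42025,-.1995,.2400])
for u,v in((272,323),(522,323),(245,323),(548,323)):
    e,d=ray(W,(u+.5)/1.25-.5,(v+.5)/1.25-.5); e=R.inv().apply(e-tcp);d=R.inv().apply(d)
    for xx in(-.011,0.,.011):
        t=(xx-e[0])/d[0]; print(u,xx,(e+t*d).round(4))
```

```text
1.1 [388. 248.]
1.2 [403. 237.]
1.3 [419. 227.]
1.4 [436. 218.]
1.5 [452. 210.]
1.6 [469. 204.]
1.7 [485. 200.]
272 -0.011 [-0.011  -0.0536  0.0326]
272 0.0 [ 0.     -0.0466  0.011 ]
272 0.011 [ 0.011  -0.0396 -0.0105]
522 -0.011 [-0.011  0.055  0.033]
522 0.0 [0.     0.0479 0.0114]
522 0.011 [ 0.011   0.0408 -0.0102]
245 -0.011 [-0.011  -0.0653  0.0326]
245 0.0 [ 0.     -0.0568  0.011 ]
245 0.011 [ 0.011  -0.0482 -0.0105]
548 -0.011 [-0.011   0.0663  0.033 ]
548 0.0 [0.     0.0578 0.0114]
548 0.011 [ 0.011   0.0492 -0.0102]
```

Wrist view: filter glass at (344,231) with its light tab top at (338,206), blank's tab at (459,206). The flap matches 1.58 rad. Open, the fingertips are about 52 mm half-width over the backs and sit at about TCP level. I'll check the filter's position by triangulation.

Run:
```python
from h import *
W,S=load('w4'),load('side4')
f=lambda u,v:((u+.5)/1.25-.5,(v+.5)/1.25-.5)
# amber centroids by colour in both
def amber(c,x0,x1,y0,y1):
    h=cv2.cvtColor(c['frame'][y0:y1,x0:x1],cv2.COLOR_BGR2HSV); m=cv2.inRange(h,(5,130,80),(25,255,255))
    v,u=np.nonzero(m); return u.mean()+x0,v.mean()+y0,len(u)
a=amber(W,240,320,150,220);b=amber(S,290,330,155,180);print(a,b)
p,e=tri((W,*a[:2]),(S,*b[:2]));print('glass',p,e)
O=HINGE-Ro.from_euler('z',PSI).apply([.065,0,0]);O[2]=0
bf=lambda p:Ro.from_euler('z',-PSI).apply(p-O).round(4)
print('glass in bay',bf(p))
for n,u,v in(('ftab',338.5,206),('btab',459.5,206)):
    q=onz(W,*f(u,v),.058);print(n,q,bf(q))
for n,(u,v) in dict(fl=(297,178),fr=(390,178),fbl=(300,268),fbr=(390,267)).items(): print(n,bf(onz(W,*f(u,v),.025)))
for n,(u,v) in dict(tl=(237,133),tr=(562,133),bl=(257,325),br=(540,323)).items(): print('rim',n,bf(onz(W,*f(u,v),.07)))
q=onz(W,*f(338.5,206),.058);print('tab in side', (proj(S,q)-[220,80])*4)
```

```text
(np.float64(275.3465739821251), np.float64(186.21151936444886), 1007) (np.float64(309.5692307692308), np.float64(168.2), 65)
glass [0.51966717 0.15021384 0.02524844] [0.0009567430501479033, 0.000956743050147854]
glass in bay [ 0.0074 -0.0381  0.0252]
ftab [0.49440341 0.14636518 0.058     ] [-0.0181 -0.0371  0.058 ]
btab [0.47969773 0.22247157 0.058     ] [-0.0182  0.0404  0.058 ]
fl [-0.0316 -0.0703  0.025 ]
fr [-0.0316 -0.0046  0.025 ]
fbl [ 0.0358 -0.0726  0.025 ]
fbr [ 0.035  -0.0048  0.025 ]
rim tl [-0.0636 -0.0928  0.07  ]
rim tr [-0.0637  0.0963  0.07  ]
rim bl [ 0.0602 -0.093   0.07  ]
rim br [0.0585 0.0957 0.07  ]
tab in side [327.70563932 333.58956874]
```

Glass at z 0.025 and bay (7,-38) mm agrees with the text. I'll tilt the tool 0.18 rad so the -y finger clears the wall, and grip the top of the tab.

Run:
```python
from h import *
O=HINGE-Ro.from_euler('z',PSI).apply([.065,0,0]);O[2]=0
r=Ro.from_euler('z',PSI)*Ro.from_euler('x',-.18)*Ro.from_euler('z',np.pi)*Ro.from_euler('x',np.pi)
A=r.as_euler('xyz'); tz=r.apply([0,0,1])
tab=O+Ro.from_euler('z',PSI).apply([-.0195,-.0370,.054])
p=tab-.006*tz; print(p,tz)
move_straight(p+[0,0,.06],A,feed=.15)
move_straight(p+[0,0,.012],A,feed=.1);print(observe()['ft_force'])
move_straight(p,A,feed=.05);o=observe();print(o['ft_force'],o['eef_pos'])
c=snap('wrist','w5')
grasp(50);o=observe();print(o['width'],o['grasp_force'],o['ft_force'],o['time'])
move_straight(p+[0,0,.03],A,feed=.04);o=observe();print(o['width'],o['grasp_force'],o['ft_force'])
c=snap('side','side5');w=snap('wrist','w6')
a=cv2.resize(c['frame'][90:190,240:373],(400,300),interpolation=cv2.INTER_CUBIC)
b=cv2.resize(w['frame'],(400,250));b=cv2.copyMakeBorder(b,0,50,0,0,cv2.BORDER_CONSTANT)
cv2.imwrite('pics/c5.png',np.hstack([cv2.resize(a,(400,300)),b]))
```

```text
[0.49280555 0.14726211 0.05990306] [ 0.03381133 -0.1758078  -0.98384369]
[ 0.86770413 -0.68242906 -0.21893558]
[ 0.76430408  0.39259376 -0.18562108] [0.492564   0.14718841 0.05966598]
0.0994047524329075 48.29299876000732 [-1.07964094 -0.31371717  5.10528994] 26.3917
0.0996939484932187 47.265786977950484 [ 0.15096181  0.48397733 -0.50985279]
```

View pics/c5.png

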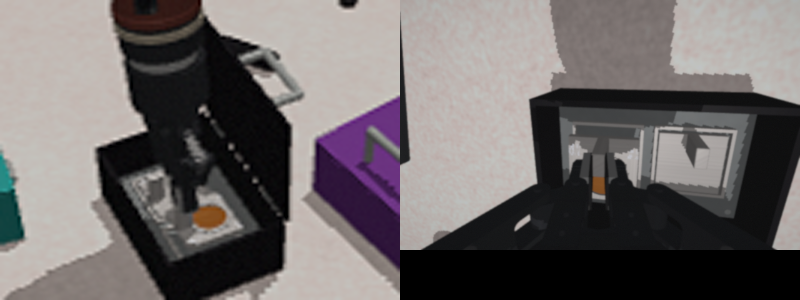

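The filter is held and rising: glass at (208,217) in the left tile, width unchanged, and its frame square to the pads in the wrist view. The blank is still in its nest. I'll lift, level the tool and carry it to the panel.

Run:
```python
from h import *
o=observe();p=np.array(o['eef_pos']);A=o['orientation']
move_straight([p[0],p[1],.25],None,feed=.1);o=observe();print(o['width'],o['grasp_force'],o['time'])
move_straight([.48,.05,.25],[np.pi,0,PSI-np.pi],feed=.12)
reach([.5022,-.2114,.22],[np.pi,0,np.pi-.04])
move_straight([.5022,-.2114,.162],None,feed=.08);pause(.5)
o=observe();print(o['eef_pos'],o['orientation'],o['width'],o['grasp_force'],o['time'])
s=snap('side','s7');w=snap('wrist','w7');t=snap('top','t7')
for n,c in(('s',s),('w',w),('t',t)): print(n,proj(c,[.5302,-.2125,.125]))
u,v=proj(s,[.5302,-.2125,.1]).astype(int);a=cv2.resize(s['frame'][v-75:v+75,u-100:u+100],(400,300),interpolation=cv2.INTER_CUBIC)
b=cv2.resize(w['frame'],(400,250));b=cv2.copyMakeBorder(b,0,50,0,0,cv2.BORDER_CONSTANT)
u2,v2=proj(s,HINGE).astype(int);d=cv2.resize(s['frame'][v2-75:v2+75,u2-100:u2+100],(400,300),interpolation=cv2.INTER_CUBIC)
e=cv2.resize(t['frame'][120:270,290:490],(400,300))
cv2.imwrite('pics/c7.png',np.vstack([np.hstack([a,b]),np.hstack([d,e])]));print(u,v)
```

```text
0.09877153468536601 47.26336824707687 29.1417
[ 0.50223039 -0.21143536  0.16206615] [-3.14154602e+00  1.14228385e-04  3.10155004e+00] 0.10104133902409722 47.211437285877764 32.5167
s [352.01159554 246.22525704]
w [316.4736069  281.86269197]
t [391.31224056 196.63693476]
351 251
```

View pics/c7.png

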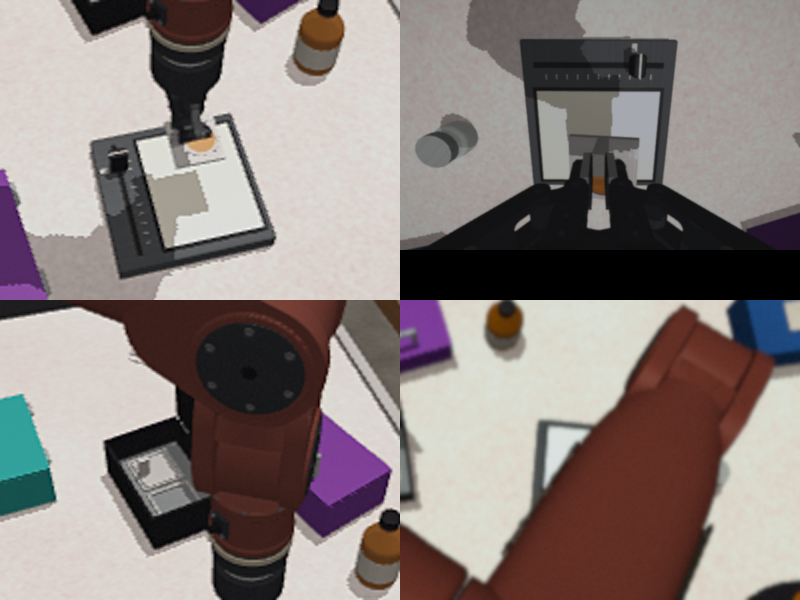

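The side tile puts the glass at (202,145), which is (352,248) in camera pixels against (352,246) predicted. The frame edge in the wrist view runs level. The dimmer is still by the index and the blank is still in its nest. Handing in.

```bash
python3 -c "
from bench import *
print(sign_off())"
```

```text
the job is handed in; nothing more can be done
None
```

I handed the job in at about 33 s (limit 72 s) with the dimmer level with the index, the flap open at about 1.58 rad, and the filter held level about 10 cm over the middle of the panel's bright face; no verdict came back.

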